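# Sort the desk oddments into their trays

## Robot

A 6-joint arm with a two-finger parallel gripper is mounted at the origin on a cart in front of the work surface, level with it; the furniture and walls round the work are solid. World frame = base frame: x ahead of the robot, y to its left, z up, the work surface at z = 0. Lengths are in m, angles in degrees, forces in N, time in s.
With the tool pointing down it reaches from about 0.35 to 0.875 m from the base axis. Payload 4.2 kg.
Tool frame: the origin (TCP) lies midway between the tips of the shut fingers; the grasp point (between the pads) lies 19 mm behind it (r.pinch_z is the distance from the TCP to the grasp point, in m); z points along the fingers, y is the line along which they close (so a half turn about z gives the same grasp; the last joint's range is limited). The gripper opens to 87 mm and grips with 3 to 60 N. Pads are 19 mm wide; open, the fingers measure 117 mm over their backs; the gripper's body (75 mm by 190 mm) begins 51 mm behind the grasp point.
Start: joints at [-52.62, 22.042, 0.453, 0, -68.411, -14.817], TCP at [0.24, -0.577, 0.223] pointing down, gripper open.
Joint ranges: [-179.83, 179.83], [-69.29, 118.12], [-61.27, 80.66], [-181.25, 117.63], [-171.15, -9.14], [-177.46, 177.46]. Speed limits (degrees/s): [159.86, 159.86, 180, 180, 180, 180].

## Interface

Orientations are given as a 3x3 rotation matrix whose columns are the frame's x, y, z axes.
In Python, from station import r, imaging, models gives the robot as it stands. The module is installed in compiled form; this text tells all that it offers.
- The arm moves only by the tool apply_moves, never from a script. Its argument "moves" is a list of rows, each a list of 2 entries, a list of its own where there are three numbers: the shift along the tool's x, y, z in m, then the turn about the tool's z in degrees. A call has 1 to 5 rows; each row shifts and turns the commanded pose from where the row before left it, along the tool's axes as they then stand; what a row does not reach is not made up. A row lasts 1/12 s, in which the tool goes at most 41.7 mm and 7.16 degrees, less where a joint would pass 70% of its speed; a pose out of reach is approached as far as the arm can. A call is refused whole if a number of a shift passes 0.0417 or a number of a turn 7.16, either way. A call with a gripper value outside its range is refused whole. "hand" is the finger opening in m, from 0 to 0.087, set as the call begins (left out, the last holds). The fingers move at their own pace and stop on an object; the grip force is fixed at half the most. Time passes only in rows, so rows that do not move let the fingers close. It gives the time, the measured TCP pose, the force, the opening and the grip force at its end, in the units of the state.
- r.sense(): the state, without advancing time (a new reading comes with each control period).
- imaging.capture(name): name is "scene" or "top" or "wrist"; returns a dict with "frame" (384x512x3 uint8, blue, green, red), "intrinsics" (3x3 intrinsics, pixels), "dist" ([k1, k2, p1, p2, k3] as OpenCV has them; the pictures are not rectified), "eye" and "orientation" of the camera in the world. Camera axes: x right, y down, z forward; pixel columns grow to the right and rows downward; lengths in m; the calibration is good to about 2 mm. A picture is of the moment at which its call begins. There is no depth.
- r.finish_job(): hands the job in; it is judged then, once.
Trained networks look in a picture, given as the dict that the camera call returned (one of the last four; its "shot" number tells which), for a name from the list of things; names that differ only in an ending like _2 or _b are one class to them, and where a whole thing is asked for, a point or a joint stands for the part that bears it (a point fixed in the world has none). Each returns a list of dicts, best first, with "confidence" (0 to 1); they miss things now and then, are a little off and sometimes report something else, mostly with a low value. They report only what shows in the picture. A call takes as long as a camera call.
- models.cut_out(picture, target): "region" (384x512 bool, what is visible of it) and "extent" ([left, top, width, height] as shares, 0 to 1, of the picture: columns of its width, rows of its height, round what is visible of it).
- models.place_of(picture, target): "at" ([column, row] as shares, 0 to 1, of the picture: columns of its width, rows of its height: a listed point, or the origin of a listed thing).
The state is a dict: "time_s": time; "joints": joint angles; "joint_velocities": joint speeds; "effort": joint torques, N m; "tcp_pos": TCP position; "ee_rot": TCP orientation; "wrist_force": force on the tool from outside, world axes, zero at the start; "moment": the same for the moment, N m; "gripper_width": opening from 0.0 (shut) to 1.0 (fully open); "gripper_force": force on a finger pad.
Only numpy, scipy, OpenCV 4.12 (cv2) and the standard library are available. Lean on these libraries where they do the work, as an engineer would, in place of code of your own. Each camera call takes 0.05 s, during which the arm holds its last target. There are 200 camera calls.

## Task

Sort the loose things on the low plywood riser into its grey trays: lay the highlighter flat and lengthwise in the long undivided tray, set the eraser flat in the wider bay of the two-bay tray and the larger binder clip, standing on its back as it does now, in that tray's narrower bay, and stand the stamp upright on the floor of the round dish. Leave the smaller binder clip where it stands; the pencil and pen are no part of the job.

Things in the scene. Friction and masses are not known exactly. Their poses are not given: they have to be found in the camera images.
- highlighter: Yellow highlighter with a black cap, lying flat: a straight bar 16 mm wide, 130 mm long, 13 mm high, 22 g. Origin at the centre of its underside; its y axis runs along its length, z up. At the start its length points roughly away from the robot (within about 30 degrees). Grasp it across its width at the middle.
- eraser: White eraser in a blue card sleeve, lying flat: 22 mm wide (its x), 52 mm long (its y), 12 mm high, 30 g. Origin at the centre of its underside, z up.
- large_clip: The larger binder clip (blue), standing on its back, wire arms up. Its body is 40 mm long (its x), 16 mm wide (its y), 22 mm high; the wire arms above it (up to 39 mm) can not be gripped: grasp the body across its 40 mm length, by its two flat ends, fingertips about 8 mm above its underside. 30 g. Origin at the centre of its underside, z up.
- small_clip: The smaller binder clip (black), standing on its back likewise: 32 mm long (its x), body 12 mm wide (its y) and 18 mm high, wire arms up to 31 mm, 20 g. Not to be sorted: it stays where it is (moved no more than 30 mm). Origin at the centre of its underside, z up.
- stamp: Wooden hand stamp, upright: a block 32 mm (its x) by 50 mm (its y), 20 mm high, with a round knob above it, about 26 mm in diameter from 34 to 66 mm above the underside (widest near 52 mm). 70 g. Grasp it by the knob. Origin at the centre of its underside, z up.
- pen_tray: Long shallow grey tray without divisions, fixed to the riser: inside 70 mm (its x) by 154 mm (its y), floor 3 mm above the riser, walls 3 mm thick with their rim 12 mm above the riser. Origin on the riser under its centre; y along its length, z up. The low plywood riser on which all of this stands has its top 78 mm above the desk.
- bits_tray: Shallow grey tray, fixed to the riser, inside 110 mm (its x) by 121 mm (its y), floor 3 mm and rim 12 mm above the riser; one divider along x (3 mm thick) parts the wider bay (72 mm in y, centre at y = +24.5 mm) from the narrower (46 mm, centre at y = -37.5 mm). Origin on the riser under its centre, z up. In the bays, fingers have room if they close along x.
- wide_bay (a point): Centre of the floor of the wider bay of the two-bay tray (3 mm above the riser), axes as the tray's.
- narrow_bay (a point): Centre of the floor of the narrower bay of the two-bay tray (3 mm above the riser), axes as the tray's.
- stamp_dish: Round shallow grey dish, fixed to the riser: inside about 78 mm in diameter at the floor, which lies 3 mm above the riser, rim 12 mm above the riser and 92 mm across. Origin on the riser under its centre, z up; its yaw does not matter.

How it is judged:
By the outcome, as a careful person would: the job done as asked, in the order asked, and still so for the second after the job is handed in, with the robot touching nothing.
It also fails if it takes over 90 s, if anything falls off the work surface, if the arm or the gripper's body presses on something with over 40 N, if the wrist force passes 120 N, or if a joint passes its speed limit or range.

## Working session

There is one attempt and no reset: what is moved stays moved. The work goes in short steps, Python scripts to look and compute and a tool call to move; the robot and the scene stay as the last step left them, time stands still between calls to the robot, and variables do not carry over. Pictures are saved under pics/ and viewed, at most 14 in all, crops included, and the job is handed in when it is done.

Besides the shell and the picture viewer there is one more tool, called after "Emit:" in YAML: its name, and indented under it one key for each argument. apply_moves: Moves the arm, as the interface text tells. Its arguments: {"type":"object","properties":{"moves":{"type":"array"},"hand":{"type":"number"}},"required":["moves"]}

```bash
mkdir -p pics; ls
python3 - <<'E'
from station import r, imaging, models
import cv2,numpy as np
s=r.sense(); print(s['time_s'],s['tcp_pos'],np.round(s['ee_rot'],3).tolist(),s['gripper_width'],r.pinch_z)
for n in ("scene","top"):
    c=imaging.capture(n); cv2.imwrite(f"pics/{n}0.png",c["frame"]); print(n,c["eye"],np.round(c["orientation"],3).tolist(),c["intrinsics"],c["dist"])
E
```

```text
pics
0.0 [ 0.23959846 -0.57660269  0.22143056] [[-0.924, -0.384, -0.001], [-0.384, 0.924, 0.002], [0.0, 0.002, -1.0]] 1.0028323045008432 0.0187
scene [-0.1386184   0.44119391  0.69249619] [[-0.535, -0.506, 0.676], [-0.845, 0.308, -0.438], [0.013, -0.806, -0.592]] [[356.94756761   0.         256.58574217]
 [  0.         356.94756761 193.82890476]
 [  0.           0.           1.        ]] [-0.01056605  0.          0.          0.          0.        ]
top [0.31969887 0.00851903 1.46785216] [[-0.018, -0.988, 0.154], [-1.0, 0.017, -0.006], [0.003, -0.154, -0.988]] [[428.70030333   0.         247.98186642]
 [  0.         428.70030333 186.71261591]
 [  0.           0.           1.        ]] [-0.11290091  0.          0.          0.          0.        ]
```

View pics/scene0.png

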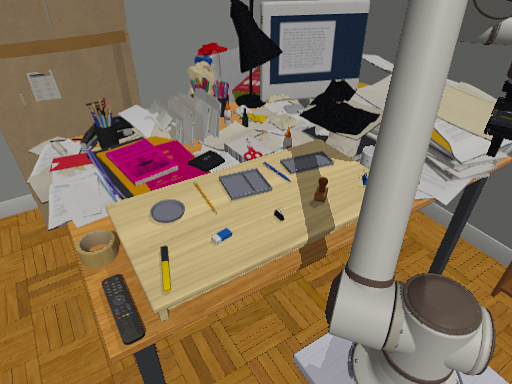

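View pics/top0.png

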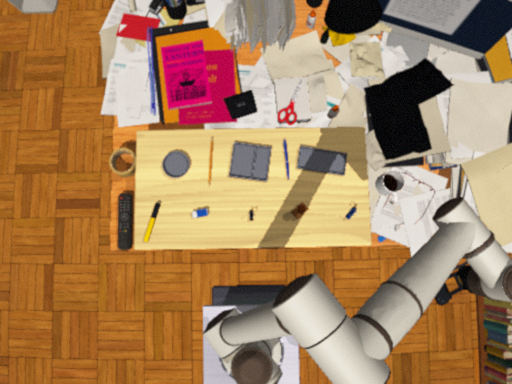

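The top view shows the dish (176,163), two-bay tray (250,160) and pen tray (322,160). It also shows the highlighter (152,222), eraser (200,212), small clip (252,213), stamp (300,210) and blue clip (350,211). The pencil (211,160) and pen (286,160) lie between the trays.

```bash
cat > h.py <<'E'
from station import r, imaging, models
import cv2, numpy as np
Z=0.078
def toplane(c,px,z):
    px=np.asarray(px,float).reshape(-1,1,2)
    u=cv2.undistortPoints(px,np.array(c["intrinsics"]),np.array(c["dist"])).reshape(-1,2)
    d=np.c_[u,np.ones(len(u))]@np.array(c["orientation"]).T
    e=np.array(c["eye"]); t=(z-e[2])/d[:,2]
    return (e+d*t[:,None])
def look(c,name,zo,zm,n=1):
    """origin (height zo) and min-area rectangle of mask at height zm; angle of LONG side vs world x"""
    out=[]
    p=models.place_of(c,name)[:n]; m=models.cut_out(c,name)[:n]
    for q in p:
        w=toplane(c,np.array(q["at"])*[512,384],zo)[0]; print(name,'place %.2f'%q["confidence"],np.round(w[:2],4), np.round(np.array(q["at"])*[512,384],1))
    for q in m:
        cs,_=cv2.findContours(q["region"].astype(np.uint8),cv2.RETR_EXTERNAL,cv2.CHAIN_APPROX_NONE)
        k=max(cs,key=cv2.contourArea).reshape(-1,2)
        w=toplane(c,k,zm)[:,:2]
        (cx,cy),(a,b),ang=cv2.minAreaRect((w*1000).astype(np.float32))
        if b>a: a,b,ang=b,a,ang+90
        edge=(k.min(0)<=1).any() or (k[:,0]>=510).any() or (k[:,1]>=382).any()
        print('   mask %.2f'%q["confidence"],'c',round(cx/1000,4),round(cy/1000,4),'long %.1f short %.1f ang %.1f'%(a,b,(ang+90)%180-90),'EDGE' if edge else '')
def st():
    s=r.sense(); R=np.array(s['ee_rot']); print('t',s['time_s'],'tcp',np.round(s['tcp_pos'],4),'yaw(x) %.2f'%np.degrees(np.arctan2(R[1,0],R[0,0])),'zaxis',np.round(R[:,2],3),'F',np.round(s['wrist_force'],1),'g',round(s['gripper_width'],3),s['gripper_force'])
    return s
def go(x,y,z,yaw):
    """shift in tool axes & turn to reach TCP x,y,z with tool-x yaw (mod 180)"""
    s=r.sense(); R=np.array(s['ee_rot']); d=np.array([x,y,z])-s['tcp_pos']
    y0=np.degrees(np.arctan2(R[1,0],R[0,0])); dy=(yaw-y0+90)%180-90
    print('go: world d',np.round(d,4),'tool shift',np.round(R.T@d,4),'turn about tool z %.2f'%(-dy))
E
python3 - <<'E'
from h import *
c=imaging.capture("top")
for n,zo,zm in [("highlighter",Z,Z+.008),("eraser",Z,Z+.008),("large_clip",Z,Z+.02),("small_clip",Z,Z+.02),("stamp",Z,Z+.03),("pen_tray",Z,Z+.012),("bits_tray",Z,Z+.012),("wide_bay",Z+.003,Z+.012),("narrow_bay",Z+.003,Z+.012),("stamp_dish",Z,Z+.012)]: look(c,n,zo,zm)
w=imaging.capture("wrist"); cv2.imwrite("pics/w0.png",w["frame"]); print(w["eye"],w["orientation"],w["intrinsics"])
s=st(); R=np.array(s['ee_rot']); print(R.T@(np.array(w["eye"])-s['tcp_pos']),R.T@np.array(w["orientation"]))
E
```

```text
highlighter place 0.62 [0.6112 0.0174] [242.4 164.4]
   mask 0.47 c 0.4237 0.3158 long 126.3 short 18.7 ang -18.1 
eraser place 0.57 [0.4613 0.1667] [197.3 210.3]
   mask 0.53 c 0.4524 0.1583 long 50.1 short 23.6 ang -79.6 
large_clip place 0.41 [ 0.4405 -0.3318] [349.9 213.8]
small_clip place 0.42 [ 0.4434 -0.0043] [249.9 214.9]
   mask 0.37 c 0.4445 -0.0061 long 19.3 short 9.6 ang -1.1 
stamp place 0.71 [ 0.4541 -0.1626] [298.4 210.7]
   mask 0.44 c 0.4551 -0.1611 long 48.0 short 29.2 ang -46.6 
pen_tray place 0.57 [ 0.6186 -0.2539] [323.9 160.9]
   mask 0.63 c 0.6193 -0.2443 long 161.6 short 78.1 ang 80.9 
bits_tray place 0.60 [ 0.6081 -0.0051] [249.2 165.2]
   mask 0.93 c 0.6187 -0.0039 long 131.0 short 120.9 ang 81.8 
wide_bay place 0.59 [0.6164 0.0209] [241.3 162.7]
   mask 0.75 c 0.62 -0.0051 long 131.2 short 118.7 ang 80.7 
narrow_bay place 0.74 [ 0.606 -0.052] [263.4 165.4]
   mask 0.67 c 0.6194 -0.0056 long 126.7 short 117.3 ang 81.0 
stamp_dish place 0.74 [0.6164 0.227 ] [179.2 164. ]
   mask 0.92 c 0.6144 0.2375 long 89.8 short 87.4 ang 88.9 
[ 0.17698994 -0.60362943  0.38406095] [[-3.83751365e-01  8.93914559e-01  2.31628260e-01]
 [ 9.23436398e-01  3.71393549e-01  9.66025405e-02]
 [ 3.29176033e-04  2.50965323e-01 -9.67996022e-01]] [[296.58416404   0.         254.00821001]
 [  0.         296.58416404 189.25052828]
 [  0.           0.           1.        ]]
t 1.2 tcp [ 0.2398 -0.5771  0.2225] yaw(x) -157.44 zaxis [ 0.  0. -1.] F [ 0.  -0.3  0.2] g 1.003 0.0
[ 0.06818158 -0.00036462 -0.16152633] [[ 9.31264264e-05 -9.68001072e-01 -2.50946043e-01]
 [ 9.99999955e-01  1.88746217e-05  2.98294276e-04]
 [-2.84012667e-04 -2.50946060e-01  9.68001030e-01]]
```

Run:
```python
from h import *
go(0.46,-0.10,0.29,171)
```

```text
go: world d [0.2202 0.4771 0.0675] tool shift [-0.3864  0.3561 -0.0674] turn about tool z 31.56
```

Emit:
apply_moves:
  moves:
    - [[-0.0258, 0.0237, -0.0045], 0]
    - [[-0.0258, 0.0237, -0.0045], 0]
    - [[-0.0258, 0.0237, -0.0045], 0]
    - [[-0.0258, 0.0237, -0.0045], 0]
    - [[-0.0258, 0.0237, -0.0045], 0]

```text
time_s: 1.62
tcp_pos: [0.3138, -0.4168, 0.2453]
ee_rot: [[-0.924, -0.383, 0.0], [-0.383, 0.924, -0.0], [-0.0, -0.0, -1.0]]
wrist_force: [0.8, 0.5, 0.2]
gripper_width: 1.001
gripper_force: 0.0
```

Emit:
apply_moves:
  moves:
    - [[-0.0258, 0.0237, -0.0045], 0]
    - [[-0.0258, 0.0237, -0.0045], 0]
    - [[-0.0258, 0.0237, -0.0045], 0]
    - [[-0.0258, 0.0237, -0.0045], 0]
    - [[-0.0258, 0.0237, -0.0045], 0]

```text
time_s: 2.03
tcp_pos: [0.3875, -0.2577, 0.2681]
ee_rot: [[-0.923, -0.384, 0.001], [-0.384, 0.923, -0.0], [-0.001, -0.001, -1.0]]
wrist_force: [1.0, 0.4, -1.1]
gripper_width: 0.999
gripper_force: 0.0
```

Emit:
apply_moves:
  moves:
    - [[-0.0258, 0.0237, -0.0045], 0]
    - [[-0.0258, 0.0237, -0.0045], 0]
    - [[-0.0258, 0.0237, -0.0045], 0]
    - [[-0.0258, 0.0237, -0.0045], 0]
    - [[-0.0258, 0.0237, -0.0045], 0]

```text
time_s: 2.45
tcp_pos: [0.4611, -0.0986, 0.2907]
ee_rot: [[-0.923, -0.384, 0.001], [-0.384, 0.923, 0.0], [-0.001, -0.0, -1.0]]
wrist_force: [0.7, -1.0, -0.3]
gripper_width: 0.999
gripper_force: 0.0
```

Emit:
apply_moves:
  moves:
    - [[0, 0, 0], 6.3]
    - [[0, 0, 0], 6.3]
    - [[0, 0, 0], 6.3]
    - [[0, 0, 0], 6.3]
    - [[0, 0, 0], 6.3]

```text
time_s: 2.87
tcp_pos: [0.4608, -0.1001, 0.2902]
ee_rot: [[-0.987, 0.16, 0.0], [0.16, 0.987, 0.0], [-0.0, 0.0, -1.0]]
wrist_force: [0.2, 0.1, -0.1]
gripper_width: 1.001
gripper_force: 0.0
```

Run:
```python
from h import *
st()
w=imaging.capture("wrist"); cv2.imwrite("pics/w1.png",w["frame"])
for n,zo,zm in [("large_clip",Z,Z+.02),("small_clip",Z,Z+.02),("stamp",Z,Z+.03),("pen_tray",Z,Z+.012),("bits_tray",Z,Z+.012),("wide_bay",Z+.003,Z+.012),("narrow_bay",Z+.003,Z+.012)]: look(w,n,zo,zm)
s=st(); go(.424,.316,.25,162)
```

```text
t 2.8667 tcp [ 0.4608 -0.1001  0.2902] yaw(x) 170.78 zaxis [ 0.  0. -1.] F [ 0.2  0.1 -0.1] g 1.001 0.0
large_clip place 0.75 [ 0.4398 -0.3318] [ 76.3 180. ]
   mask 0.55 c 0.4465 -0.325 long 46.5 short 16.5 ang -41.9 
small_clip place 0.83 [ 0.4476 -0.0102] [323.1 145.9]
   mask 0.78 c 0.4426 -0.0132 long 33.1 short 15.2 ang 7.3 
stamp place 0.74 [ 0.6189 -0.2442] [172.8 290.5]
   mask 0.55 c 0.4549 -0.1617 long 54.1 short 32.1 ang -47.7 
pen_tray place 0.57 [ 0.6184 -0.2453] [172.  290.3]
   mask 0.74 c 0.6275 -0.0342 long 82.5 short 41.7 ang 82.4 
bits_tray place 0.77 [ 0.6199 -0.0051] [339.1 267.2]
   mask 0.87 c 0.6276 -0.0344 long 81.6 short 38.8 ang 80.5 
wide_bay place 0.69 [0.6225 0.0163] [355.1 267.6]
   mask 0.77 c 0.6275 -0.0352 long 80.0 short 38.8 ang 80.5 
narrow_bay place 0.59 [ 0.6148 -0.0471] [309.4 269.4]
   mask 0.80 c 0.6283 -0.0346 long 81.7 short 40.4 ang 80.4 
t 3.6167 tcp [ 0.4608 -0.1004  0.29  ] yaw(x) 171.07 zaxis [-0.  0. -1.] F [-0.   0.   0.3] g 1.001 0.0
go: world d [-0.0368  0.4164 -0.04  ] tool shift [0.101  0.4056 0.04  ] turn about tool z 9.07
```

View pics/w1.png

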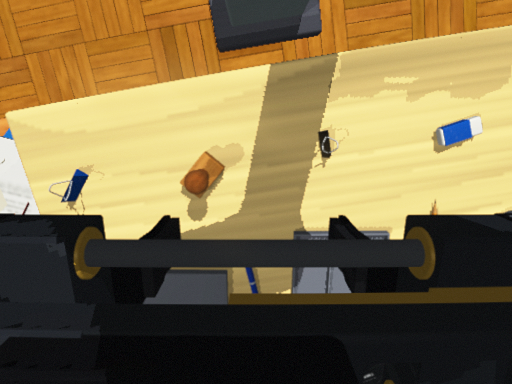

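The wrist view shows the gripper filling rows below 210, so the object must sit on the camera side. Visible are the large clip (75,185), stamp (203,172), small clip (325,144) and eraser (460,131).

Emit:
apply_moves:
  moves:
    - [[0.0003, 0.0389, 0.004], 0]
    - [[0.0003, 0.0389, 0.004], 0]
    - [[0.0003, 0.0389, 0.004], 0]
    - [[0.0003, 0.0389, 0.004], 0]
    - [[0.0003, 0.0389, 0.004], 0]

```text
time_s: 4.03
tcp_pos: [0.4895, 0.0938, 0.2701]
ee_rot: [[-0.988, 0.155, 0.001], [0.155, 0.988, 0.0], [-0.001, 0.0, -1.0]]
wrist_force: [0.8, -0.0, -0.0]
gripper_width: 1.0
gripper_force: 0.0
```

Emit:
apply_moves:
  moves:
    - [[0.0003, 0.0389, 0.004], 0]
    - [[0.0003, 0.0389, 0.004], 0]
    - [[0.0003, 0.0389, 0.004], 0]
    - [[0.0003, 0.0389, 0.004], 0]
    - [[0.0003, 0.0389, 0.004], 0]

```text
time_s: 4.45
tcp_pos: [0.5182, 0.2864, 0.2499]
ee_rot: [[-0.988, 0.155, 0.0], [0.155, 0.988, -0.0], [-0.0, 0.0, -1.0]]
wrist_force: [1.2, -0.9, 0.3]
gripper_width: 0.997
gripper_force: 0.0
```

Emit:
apply_moves:
  moves:
    - [[0, 0, 0], 4.5]
    - [[0, 0, 0], 4.5]
    - [[0, 0, 0], 0]

```text
time_s: 4.7
tcp_pos: [0.5181, 0.2853, 0.2493]
ee_rot: [[-0.951, 0.308, -0.001], [0.308, 0.951, -0.001], [0.001, -0.001, -1.0]]
wrist_force: [-0.6, -0.1, -0.1]
gripper_width: 1.001
gripper_force: 0.0
```

Run:
```python
from h import *
st()
w=imaging.capture("wrist"); cv2.imwrite("pics/w2.png",w["frame"])
for n,zo,zm in [("highlighter",Z,Z+.008),("eraser",Z,Z+.008)]: look(w,n,zo,zm)
```

```text
t 4.7 tcp [0.5181 0.2853 0.2493] yaw(x) 162.07 zaxis [-0.001 -0.001 -1.   ] F [-0.6 -0.1 -0.1] g 1.001 0.0
highlighter place 0.85 [0.4288 0.3115] [251.9  88.5]
   mask 0.74 c 0.4273 0.3145 long 130.1 short 15.5 ang -17.1 
eraser place 0.79 [0.4539 0.1585] [130.2 154.8]
   mask 0.73 c 0.4542 0.1585 long 54.2 short 23.2 ang -80.6
```

View pics/w2.png

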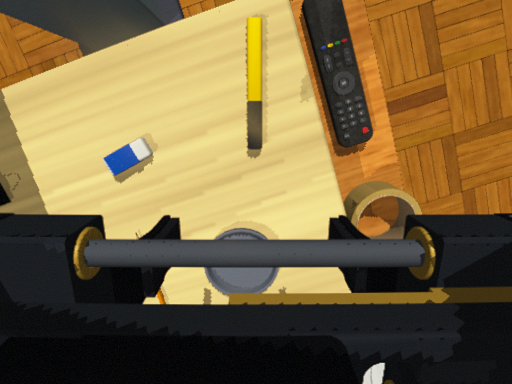

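Highlighter spans (255,20)–(255,148) and is centred near (0.4275, 0.314) at −17°. The eraser is at (128,157) and the dish lies under the gripper.

Emit:
apply_moves:
  hand: 0.045
  moves:
    - [[0.0317, -0.0002, 0.02], -0.8]
    - [[0.0317, -0.0002, 0.02], 0]
    - [[0.0317, -0.0002, 0.02], 0]
    - [[0, 0, 0.027], 0]
    - [[0, 0, 0.027], 0]

```text
time_s: 5.37
tcp_pos: [0.4264, 0.3128, 0.1366]
ee_rot: [[-0.956, 0.292, 0.002], [0.292, 0.956, 0.003], [-0.001, 0.003, -1.0]]
wrist_force: [0.7, 0.2, -0.8]
gripper_width: 0.706
gripper_force: 0.0
```

Emit:
apply_moves:
  moves:
    - [[0, 0, 0.027], 0]
    - [[0, 0, 0.02], 0]
    - [[0, 0, 0.007], 0]
    - [[0, 0, 0], 0]

```text
time_s: 5.7
tcp_pos: [0.4268, 0.3111, 0.0807]
ee_rot: [[-0.956, 0.295, -0.002], [0.295, 0.956, -0.003], [0.001, -0.003, -1.0]]
wrist_force: [0.3, 0.0, 0.0]
gripper_width: 0.529
gripper_force: 0.0
```

Emit:
apply_moves:
  hand: 0.0
  moves:
    - [[0, 0, 0], 0]
    - [[0, 0, 0], 0]
    - [[0, 0, 0], 0]
    - [[0, 0, 0], 0]
    - [[0, 0, 0], 0]

```text
time_s: 6.12
tcp_pos: [0.4277, 0.3126, 0.083]
ee_rot: [[-0.956, 0.295, 0.001], [0.295, 0.956, 0.002], [-0.001, 0.002, -1.0]]
wrist_force: [-0.4, -0.2, 0.0]
gripper_width: 0.224
gripper_force: 0.3
```

Emit:
apply_moves:
  moves:
    - [[0, 0, 0], 0]
    - [[0, 0, 0], 0]
    - [[0, 0, -0.015], 0]
    - [[0, 0, -0.03], 0]
    - [[0, 0, -0.035], 0]

```text
time_s: 6.53
tcp_pos: [0.4261, 0.3109, 0.1609]
ee_rot: [[-0.956, 0.295, -0.004], [0.295, 0.956, -0.005], [0.002, -0.005, -1.0]]
wrist_force: [0.4, 1.9, -0.9]
gripper_width: 0.175
gripper_force: 30.0
```

Emit:
apply_moves:
  moves:
    - [[0, 0, -0.035], 0]
    - [[-0.0217, -0.0298, 0], 0]
    - [[-0.0217, -0.0298, 0], 0]
    - [[-0.0217, -0.0298, 0], 0]
    - [[-0.0217, -0.0298, 0], 0]

```text
time_s: 6.95
tcp_pos: [0.4751, 0.1714, 0.1973]
ee_rot: [[-0.956, 0.294, 0.0], [0.294, 0.956, 0.0], [-0.0, 0.0, -1.0]]
wrist_force: [0.1, 0.2, 0.1]
gripper_width: 0.181
gripper_force: 30.0
```

Emit:
apply_moves:
  moves:
    - [[-0.0217, -0.0298, 0], 0]
    - [[-0.0217, -0.0298, 0], 0]
    - [[-0.0217, -0.0298, 0], 0]
    - [[-0.0217, -0.0298, 0], 0]
    - [[-0.0217, -0.0298, 0], 0]

```text
time_s: 7.37
tcp_pos: [0.535, -0.0034, 0.197]
ee_rot: [[-0.956, 0.294, -0.0], [0.294, 0.956, 0.0], [0.0, 0.0, -1.0]]
wrist_force: [0.2, -0.3, -0.8]
gripper_width: 0.182
gripper_force: 30.0
```

Emit:
apply_moves:
  moves:
    - [[-0.0217, -0.0298, 0], 0]
    - [[-0.0217, -0.0298, 0], 0]
    - [[-0.0217, -0.0298, 0], 0]
    - [[-0.0217, -0.0298, 0], 0]
    - [[-0.0217, -0.0298, 0], 0]

```text
time_s: 7.78
tcp_pos: [0.5948, -0.1777, 0.1968]
ee_rot: [[-0.956, 0.295, -0.001], [0.295, 0.956, 0.0], [0.001, 0.0, -1.0]]
wrist_force: [1.1, 0.7, 0.2]
gripper_width: 0.179
gripper_force: 30.0
```

Emit:
apply_moves:
  moves:
    - [[-0.0217, -0.0298, 0], 0]
    - [[-0.0217, -0.0298, 0], 0]
    - [[0, 0, 0], 6.8]
    - [[0, 0, 0], 6.8]
    - [[0, 0, 0], 6.8]

```text
time_s: 8.2
tcp_pos: [0.6183, -0.2467, 0.1959]
ee_rot: [[-0.788, 0.615, -0.002], [0.615, 0.788, 0.001], [0.002, -0.001, -1.0]]
wrist_force: [0.5, 0.3, -0.2]
gripper_width: 0.177
gripper_force: 30.0
```

Emit:
apply_moves:
  moves:
    - [[0, 0, 0], 6.8]
    - [[0, 0, 0], 6.8]
    - [[0, 0, 0], 6.8]
    - [[0, 0, 0], 6.8]
    - [[0, 0, 0], 6.8]

```text
time_s: 8.62
tcp_pos: [0.6183, -0.2456, 0.1965]
ee_rot: [[-0.311, 0.95, -0.001], [0.95, 0.311, 0.0], [0.001, -0.001, -1.0]]
wrist_force: [0.2, 0.4, -0.1]
gripper_width: 0.178
gripper_force: 30.0
```

Emit:
apply_moves:
  moves:
    - [[0, 0, 0], 6.8]
    - [[0, 0, 0], 6.8]
    - [[0, 0, 0], 6.8]
    - [[0, 0, 0], 6.8]
    - [[0, 0, 0], 0]

```text
time_s: 9.03
tcp_pos: [0.6158, -0.2598, 0.1962]
ee_rot: [[0.129, 0.992, 0.003], [0.991, -0.129, 0.02], [0.021, 0.0, -1.0]]
wrist_force: [-0.6, -0.3, -0.2]
gripper_width: 0.181
gripper_force: 30.0
```

Run:
```python
from h import *
st()
w=imaging.capture("wrist"); cv2.imwrite("pics/w3.png",w["frame"])
t=imaging.capture("top"); cv2.imwrite("pics/t3.png",cv2.resize(t["frame"][110:270,120:400],None,fx=2.5,fy=2.5))
for n,zo,zm in [("bits_tray",Z,Z+.012),("wide_bay",Z+.003,Z+.012),("narrow_bay",Z+.003,Z+.012),("pen_tray",Z,Z+.012)]: look(w,n,zo,zm)
s=st(); go(.619,-.2448,.095,81)
```

```text
t 9.0333 tcp [ 0.6158 -0.2598  0.1962] yaw(x) 82.58 zaxis [ 0.003  0.02  -1.   ] F [-0.6 -0.3 -0.2] g 0.181 29.996739327907562
bits_tray place 0.50 [ 0.4585 -0.1646] [ 72.2 109.4]
pen_tray place 0.74 [ 0.6211 -0.2438] [257.1 170.5]
   mask 0.67 c 0.6242 -0.2338 long 136.5 short 76.6 ang 79.7 
t 9.5333 tcp [ 0.6163 -0.2582  0.1967] yaw(x) 82.68 zaxis [ 0.004  0.02  -1.   ] F [-0.5 -1.  -0.6] g 0.179 29.996615052223206
go: world d [ 0.0027  0.0134 -0.1017] tool shift [0.0116 0.0008 0.1019] turn about tool z 1.68
```

View pics/w3.png

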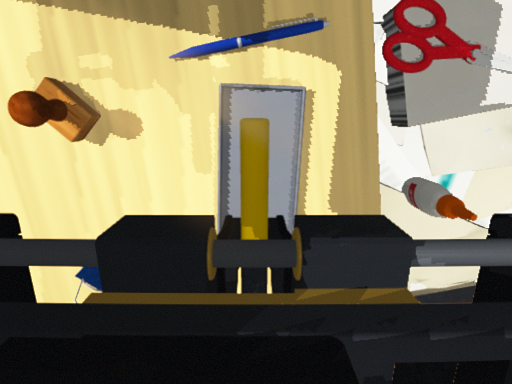

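View pics/t3.png

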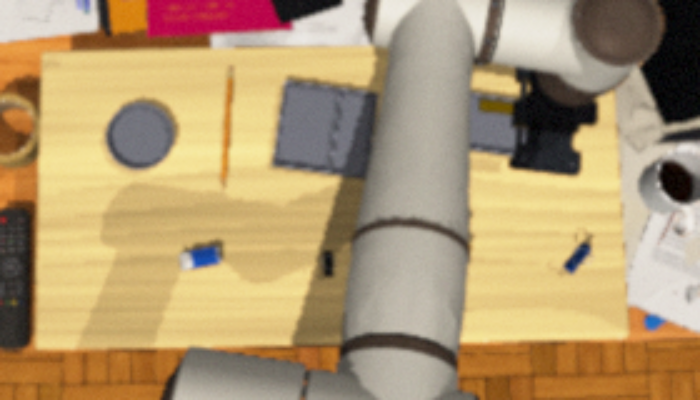

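The wrist view shows the highlighter held over the pen tray, with the tray's rim spanning columns 218–305 and its far end at row 86. A small tilt and a 13 mm offset remain, so I'll check the joints.

Run:
```python
from h import *
s=st(); print(np.round(s['joints'],1))
```

```text
t 9.5333 tcp [ 0.6163 -0.2582  0.1967] yaw(x) 82.68 zaxis [ 0.004  0.02  -1.   ] F [-0.5 -1.  -0.6] g 0.179 29.996615052223206
[  -9.4   27.4    5.6   -1.3  -68.3 -177.4]
```

j6 hit its limit at −177°, so I'll turn the other way round to the equivalent half-turn pose.

Emit:
apply_moves:
  moves:
    - [[0, 0, 0], -6.8]
    - [[0, 0, 0], -6.8]
    - [[0, 0, 0], -6.8]
    - [[0, 0, 0], -6.8]
    - [[0, 0, 0], -6.8]

```text
time_s: 9.95
tcp_pos: [0.6163, -0.2584, 0.1967]
ee_rot: [[-0.454, 0.891, 0.004], [0.891, 0.454, 0.02], [0.016, 0.013, -1.0]]
wrist_force: [0.0, -0.1, -1.1]
gripper_width: 0.18
gripper_force: 30.0
```

Emit:
apply_moves:
  moves:
    - [[0, 0, 0], -6.8]
    - [[0, 0, 0], -6.8]
    - [[0, 0, 0], -6.8]
    - [[0, 0, 0], -6.8]
    - [[0, 0, 0], -6.8]

```text
time_s: 10.37
tcp_pos: [0.6163, -0.2583, 0.1966]
ee_rot: [[-0.875, 0.485, 0.004], [0.485, 0.874, 0.02], [0.006, 0.019, -1.0]]
wrist_force: [-0.4, -0.3, -0.2]
gripper_width: 0.18
gripper_force: 30.0
```

Emit:
apply_moves:
  moves:
    - [[0, 0, 0], -6.8]
    - [[0, 0, 0], -6.8]
    - [[0, 0, 0], -6.8]
    - [[0, 0, 0], -6.8]
    - [[0, 0, 0], -6.8]

```text
time_s: 10.78
tcp_pos: [0.6163, -0.2584, 0.1967]
ee_rot: [[-0.996, -0.087, 0.004], [-0.087, 0.996, 0.02], [-0.006, 0.02, -1.0]]
wrist_force: [-0.0, 0.1, -0.1]
gripper_width: 0.184
gripper_force: 30.0
```

Emit:
apply_moves:
  moves:
    - [[0, 0, 0], -6.8]
    - [[0, 0, 0], -6.8]
    - [[0, 0, 0], -6.8]
    - [[0, 0, 0], -6.8]
    - [[0, 0, 0], -6.8]

```text
time_s: 11.2
tcp_pos: [0.6163, -0.2584, 0.1967]
ee_rot: [[-0.777, -0.629, 0.004], [-0.629, 0.777, 0.02], [-0.016, 0.013, -1.0]]
wrist_force: [0.3, 0.1, -0.2]
gripper_width: 0.184
gripper_force: 30.0
```

Emit:
apply_moves:
  moves:
    - [[0, 0, 0], -6.8]
    - [[0, 0, 0], -6.8]
    - [[0, 0, 0], -6.8]
    - [[0, 0, 0], -6.8]
    - [[0, 0, 0], -6.8]

```text
time_s: 11.62
tcp_pos: [0.6163, -0.2584, 0.1966]
ee_rot: [[-0.292, -0.956, 0.004], [-0.956, 0.292, 0.02], [-0.02, 0.002, -1.0]]
wrist_force: [0.0, 0.5, -0.7]
gripper_width: 0.178
gripper_force: 30.0
```

Emit:
apply_moves:
  moves:
    - [[0, 0, 0], -6.8]
    - [[0, 0, 0], 0]
    - [[0, 0, 0], 0]

```text
time_s: 11.87
tcp_pos: [0.6163, -0.2584, 0.1967]
ee_rot: [[-0.186, -0.983, 0.004], [-0.982, 0.186, 0.02], [-0.02, -0.0, -1.0]]
wrist_force: [0.1, -0.4, 0.2]
gripper_width: 0.177
gripper_force: 30.0
```

Run:
```python
from h import *
s=st(); print(np.round(s['joints'],1))
w=imaging.capture("wrist"); cv2.imwrite("pics/w4.png",w["frame"])
look(w,"pen_tray",Z,Z+.012); look(w,"highlighter",.19,.196)
go(.619,-.2448,.095,81)
```

```text
t 11.8667 tcp [ 0.6163 -0.2584  0.1967] yaw(x) -100.71 zaxis [ 0.004  0.02  -1.   ] F [ 0.1 -0.4  0.2] g 0.177 29.996547996997833
[ -9.5  27.4   5.7  -1.3 -68.3  -0.8]
pen_tray place 0.80 [ 0.623  -0.2474] [249.6 194.6]
   mask 0.87 c 0.618 -0.2689 long 114.1 short 74.6 ang 80.3 
highlighter place 0.87 [ 0.6175 -0.2577] [252.7 230.1]
   mask 0.93 c 0.6102 -0.2886 long 69.7 short 15.9 ang 78.6 
go: world d [ 0.0027  0.0137 -0.1016] tool shift [-0.0119 -0.0002  0.1019] turn about tool z -1.61
```

View pics/w4.png

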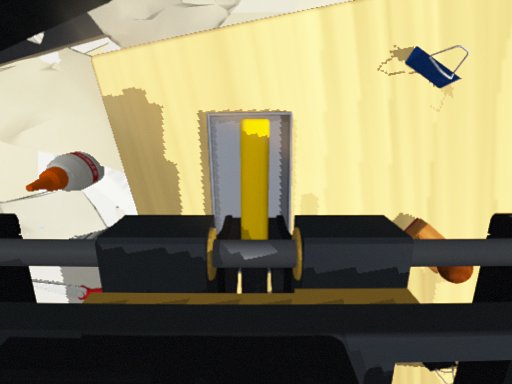

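Wrist view: highlighter centred at column 255 inside the tray's columns 208–292, parallel to it. I'll lower it now.

Emit:
apply_moves:
  moves:
    - [[-0.012, 0, 0.025], -1.3]
    - [[0, 0, 0.035], 0]
    - [[0, 0, 0.03], 0]
    - [[0, 0, 0.013], 0]
    - [[0, 0, 0.004], 0]

```text
time_s: 12.53
tcp_pos: [0.6168, -0.2438, 0.0863]
ee_rot: [[-0.162, -0.987, -0.003], [-0.987, 0.162, 0.022], [-0.021, 0.006, -1.0]]
wrist_force: [-1.0, 1.6, 1.8]
gripper_width: 0.175
gripper_force: 30.0
```

Emit:
apply_moves:
  moves:
    - [[0, 0, 0.002], 0]
    - [[0, 0, 0], 0]
    - [[0, 0, 0], 0]

```text
time_s: 12.78
tcp_pos: [0.62, -0.2449, 0.0895]
ee_rot: [[-0.16, -0.987, 0.007], [-0.987, 0.161, 0.019], [-0.02, -0.004, -1.0]]
wrist_force: [0.4, 0.2, 0.2]
gripper_width: 0.179
gripper_force: 30.0
```

Emit:
apply_moves:
  moves:
    - [[0, 0, 0.003], 0]
    - [[0, 0, 0], 0]
    - [[0, 0, 0], 0]

```text
time_s: 13.03
tcp_pos: [0.62, -0.2448, 0.0863]
ee_rot: [[-0.16, -0.987, 0.007], [-0.987, 0.16, 0.019], [-0.02, -0.004, -1.0]]
wrist_force: [0.7, -0.1, 2.0]
gripper_width: 0.182
gripper_force: 30.0
```

Emit:
apply_moves:
  hand: 0.035
  moves:
    - [[0, 0, 0], 0]
    - [[0, 0, 0], 0]
    - [[0, 0, 0], 0]
    - [[0, 0, 0], 0]

```text
time_s: 13.37
tcp_pos: [0.6185, -0.2444, 0.0846]
ee_rot: [[-0.161, -0.987, 0.003], [-0.987, 0.161, 0.02], [-0.02, 0.0, -1.0]]
wrist_force: [-0.3, 0.4, -0.2]
gripper_width: 0.372
gripper_force: 0.0
```

Emit:
apply_moves:
  moves:
    - [[0, 0, -0.02], 0]
    - [[0, 0, -0.04], 0]
    - [[0, 0, -0.04], 0]
    - [[0, 0, -0.02], 0]
    - [[0, 0, 0], 0]

```text
time_s: 13.78
tcp_pos: [0.6212, -0.2481, 0.2119]
ee_rot: [[-0.16, -0.987, 0.015], [-0.987, 0.16, 0.016], [-0.018, -0.013, -1.0]]
wrist_force: [0.4, 0.4, 1.3]
gripper_width: 0.404
gripper_force: 0.0
```

Run:
```python
from h import *
s=st(); print(np.round(s['joints'],1))
w=imaging.capture("wrist"); look(w,"highlighter",Z+.003,Z+.011)
```

```text
t 13.7833 tcp [ 0.6212 -0.2481  0.2119] yaw(x) -99.20 zaxis [ 0.015  0.016 -1.   ] F [0.4 0.4 1.3] g 0.404 0.0
[ -8.4  26.5   6.4  -1.1 -69.2  -0.4]
highlighter place 0.95 [ 0.6214 -0.2483] [255.7 179.7]
   mask 0.96 c 0.6187 -0.2481 long 123.6 short 16.4 ang 80.6
```

Highlighter lies in the tray at about (0.619, −0.247), 80.6°. Next, the eraser.

Run:
```python
from h import *
s=st(); go(.454,.1585,.17,-80.6)
```

```text
t 13.9333 tcp [ 0.6178 -0.2465  0.2041] yaw(x) -99.27 zaxis [ 0.003  0.021 -1.   ] F [ 0.3 -0.2 -0.6] g 0.401 0.0
go: world d [-0.1638  0.405  -0.0341] tool shift [-0.3726  0.2268  0.0421] turn about tool z -18.67
```

Emit:
apply_moves:
  hand: 0.05
  moves:
    - [[-0.031, 0.0189, 0.0035], 0]
    - [[-0.031, 0.0189, 0.0035], 0]
    - [[-0.031, 0.0189, 0.0035], 0]
    - [[-0.031, 0.0189, 0.0035], 0]
    - [[-0.031, 0.0189, 0.0035], 0]

```text
time_s: 14.35
tcp_pos: [0.548, -0.0772, 0.1882]
ee_rot: [[-0.161, -0.987, -0.0], [-0.987, 0.161, 0.02], [-0.019, 0.004, -1.0]]
wrist_force: [0.7, 0.6, 0.0]
gripper_width: 0.572
gripper_force: 0.0
```

Emit:
apply_moves:
  moves:
    - [[-0.031, 0.0189, 0.0035], 0]
    - [[-0.031, 0.0189, 0.0035], 0]
    - [[-0.031, 0.0189, 0.0035], 0]
    - [[-0.031, 0.0189, 0.0035], 0]
    - [[-0.031, 0.0189, 0.0035], 0]

```text
time_s: 14.77
tcp_pos: [0.4797, 0.091, 0.1742]
ee_rot: [[-0.161, -0.987, 0.0], [-0.987, 0.161, 0.018], [-0.018, 0.003, -1.0]]
wrist_force: [1.2, 0.0, 1.4]
gripper_width: 0.572
gripper_force: 0.0
```

Emit:
apply_moves:
  moves:
    - [[-0.031, 0.0189, 0.0035], 0]
    - [[-0.031, 0.0189, 0.0035], 0]
    - [[0, 0, 0], -6.2]
    - [[0, 0, 0], -6.2]
    - [[0, 0, 0], -6.2]

```text
time_s: 15.18
tcp_pos: [0.453, 0.1578, 0.1685]
ee_rot: [[0.17, -0.985, 0.0], [-0.985, -0.17, 0.018], [-0.017, -0.003, -1.0]]
wrist_force: [-0.4, -0.4, -0.6]
gripper_width: 0.573
gripper_force: 0.0
```

Emit:
apply_moves:
  moves:
    - [[0, 0, 0], 0]
    - [[0, 0, 0], 0]

```text
time_s: 15.35
tcp_pos: [0.4537, 0.1571, 0.169]
ee_rot: [[0.16, -0.987, 0.001], [-0.987, -0.16, 0.018], [-0.018, -0.004, -1.0]]
wrist_force: [-0.1, -0.4, -1.1]
gripper_width: 0.569
gripper_force: 0.0
```

Run:
```python
from h import *
s=st(); go(.454,.1585,.081,-80.6)
w=imaging.capture("wrist"); look(w,"eraser",Z,Z+.01);look(w,"small_clip",Z,Z+.015)
cv2.imwrite("pics/w5.png",w["frame"])
```

```text
t 15.35 tcp [0.4537 0.1571 0.169 ] yaw(x) -80.80 zaxis [ 0.001  0.018 -1.   ] F [-0.1 -0.4 -1.1] g 0.569 0.0
go: world d [ 0.0003  0.0014 -0.088 ] tool shift [ 0.0002 -0.0002  0.088 ] turn about tool z -0.20
eraser place 0.77 [0.4551 0.1566] [253.1 190.1]
   mask 0.93 c 0.4539 0.1564 long 52.1 short 23.1 ang -80.7
```

View pics/w5.png

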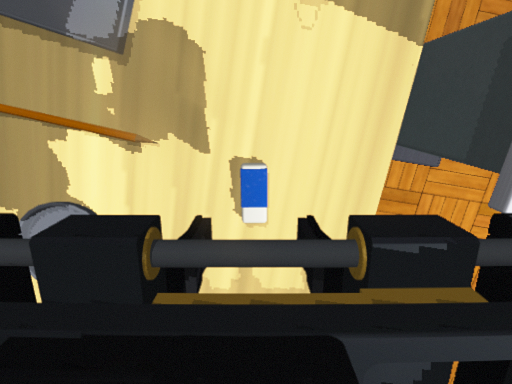

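Eraser at (254,192), square between the fingers; I'll descend straight.

Emit:
apply_moves:
  moves:
    - [[0, 0, 0.03], 0]
    - [[0, 0, 0.035], 0]
    - [[0, 0, 0.018], 0]
    - [[0, 0, 0.0045], 0]
    - [[0, 0, 0], 0]

```text
time_s: 16.02
tcp_pos: [0.4543, 0.1586, 0.0817]
ee_rot: [[0.162, -0.987, 0.001], [-0.987, -0.162, 0.018], [-0.017, -0.004, -1.0]]
wrist_force: [-0.0, -0.1, 0.1]
gripper_width: 0.573
gripper_force: 0.0
```

Emit:
apply_moves:
  hand: 0.0
  moves:
    - [[0, 0, 0], 0]
    - [[0, 0, 0], 0]
    - [[0, 0, 0], 0]
    - [[0, 0, 0], 0]
    - [[0, 0, 0], 0]

```text
time_s: 16.43
tcp_pos: [0.4552, 0.1595, 0.0837]
ee_rot: [[0.163, -0.987, 0.005], [-0.986, -0.162, 0.021], [-0.02, -0.009, -1.0]]
wrist_force: [-0.5, 0.5, -0.2]
gripper_width: 0.282
gripper_force: 0.0
```

Emit:
apply_moves:
  moves:
    - [[0, 0, 0], 0]
    - [[0, 0, 0], 0]

```text
time_s: 16.6
tcp_pos: [0.4551, 0.1594, 0.0835]
ee_rot: [[0.163, -0.987, 0.005], [-0.986, -0.163, 0.02], [-0.019, -0.008, -1.0]]
wrist_force: [-1.3, 0.8, 3.4]
gripper_width: 0.246
gripper_force: 30.0
```

Emit:
apply_moves:
  moves:
    - [[0, 0, -0.015], 0]
    - [[0, 0, -0.03], 0]
    - [[0, 0, -0.035], 0]
    - [[0.0273, -0.0241, 0], 0]
    - [[0.0273, -0.0241, 0], 0]

```text
time_s: 17.02
tcp_pos: [0.5124, 0.1128, 0.1653]
ee_rot: [[0.167, -0.986, 0.01], [-0.986, -0.167, 0.023], [-0.021, -0.014, -1.0]]
wrist_force: [0.5, 1.1, -0.3]
gripper_width: 0.241
gripper_force: 30.0
```

Emit:
apply_moves:
  moves:
    - [[0.0273, -0.0241, 0], 0]
    - [[0.0273, -0.0241, 0], 0]
    - [[0.0273, -0.0241, 0], 0]
    - [[0.0273, -0.0241, 0], 0]
    - [[0, 0, 0], 6.2]

```text
time_s: 17.43
tcp_pos: [0.6278, 0.0158, 0.1593]
ee_rot: [[0.05, -0.999, 0.005], [-0.999, -0.05, 0.019], [-0.018, -0.006, -1.0]]
wrist_force: [1.1, 0.2, -0.9]
gripper_width: 0.245
gripper_force: 30.0
```

Emit:
apply_moves:
  moves:
    - [[0, 0, 0], 6.2]
    - [[0, 0, 0], 6.2]
    - [[0, 0, 0], 0]
    - [[0, 0, 0], 0]

```text
time_s: 17.77
tcp_pos: [0.6237, 0.0195, 0.1603]
ee_rot: [[-0.158, -0.987, 0.003], [-0.987, 0.158, 0.02], [-0.02, -0.0, -1.0]]
wrist_force: [0.0, 0.3, 0.3]
gripper_width: 0.247
gripper_force: 30.0
```

Run:
```python
from h import *
s=st(); go(.6225,.019,.088,-99.2)
w=imaging.capture("wrist"); look(w,"eraser",.16,.17);look(w,"bits_tray",Z,Z+.012);look(w,"wide_bay",Z+.003,Z+.012);look(w,"narrow_bay",Z+.003,Z+.012)
cv2.imwrite("pics/w6.png",w["frame"])
```

```text
t 17.7667 tcp [0.6237 0.0195 0.1603] yaw(x) -99.10 zaxis [ 0.003  0.02  -1.   ] F [0.  0.3 0.3] g 0.247 29.9982288479805
go: world d [-0.0012 -0.0005 -0.0723] tool shift [0.0021 0.0011 0.0723] turn about tool z 0.10
eraser place 0.76 [0.6222 0.0147] [255.7 225.3]
   mask 0.55 c 0.6211 0.0033 long 30.9 short 22.0 ang 80.9 
bits_tray place 0.94 [ 0.6209 -0.0094] [252.1 159.8]
   mask 0.60 c 0.6218 -0.0092 long 125.2 short 115.0 ang 80.9 
wide_bay place 0.63 [0.6239 0.0137] [253.  187.9]
   mask 0.80 c 0.6218 -0.0092 long 125.2 short 114.9 ang 81.0 
narrow_bay place 0.90 [ 0.6162 -0.0463] [250.5 113.5]
   mask 0.75 c 0.6218 -0.01 long 125.0 short 115.1 ang 80.8
```

View pics/w6.png

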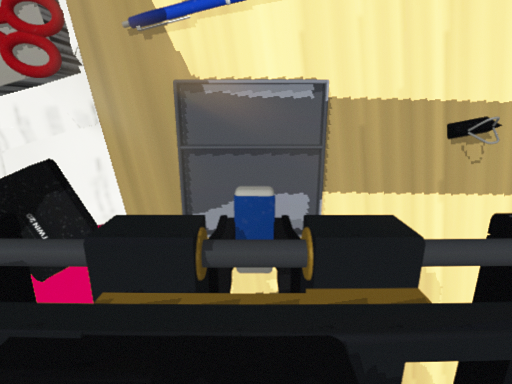

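Eraser at (254,213) is held above the wider bay; the divider is at row 147 and the narrow bay above it. Lowering.

Emit:
apply_moves:
  moves:
    - [[0.004, 0.0005, 0.025], 0]
    - [[0, 0, 0.03], 0]
    - [[0, 0, 0.014], 0]
    - [[0, 0, 0.004], 0]
    - [[0, 0, 0], 0]

```text
time_s: 18.63
tcp_pos: [0.6223, 0.0171, 0.0871]
ee_rot: [[-0.16, -0.987, 0.002], [-0.987, 0.16, 0.019], [-0.019, 0.001, -1.0]]
wrist_force: [1.1, -0.4, -0.1]
gripper_width: 0.248
gripper_force: 30.0
```

Emit:
apply_moves:
  moves:
    - [[0, 0, 0.001], 0]
    - [[0, 0, 0], 0]
    - [[0, 0, 0], 0]

```text
time_s: 18.88
tcp_pos: [0.6233, 0.0172, 0.087]
ee_rot: [[-0.16, -0.987, 0.005], [-0.987, 0.161, 0.02], [-0.021, -0.002, -1.0]]
wrist_force: [0.0, -0.2, -0.1]
gripper_width: 0.251
gripper_force: 30.0
```

Emit:
apply_moves:
  moves:
    - [[0, 0, 0.0015], 0]
    - [[0, 0, 0], 0]
    - [[0, 0, 0], 0]

```text
time_s: 19.13
tcp_pos: [0.6235, 0.0173, 0.0861]
ee_rot: [[-0.16, -0.987, 0.005], [-0.987, 0.16, 0.02], [-0.021, -0.002, -1.0]]
wrist_force: [-1.2, 0.4, 5.4]
gripper_width: 0.25
gripper_force: 30.0
```

Emit:
apply_moves:
  hand: 0.045
  moves:
    - [[0, 0, 0], 0]
    - [[0, 0, 0], 0]
    - [[0, 0, 0], 0]
    - [[0, 0, 0], 0]
    - [[0, 0, 0], 0]

```text
time_s: 19.55
tcp_pos: [0.6228, 0.0171, 0.0847]
ee_rot: [[-0.161, -0.987, 0.003], [-0.987, 0.161, 0.02], [-0.02, 0.0, -1.0]]
wrist_force: [0.4, 0.3, 0.6]
gripper_width: 0.488
gripper_force: 0.0
```

Emit:
apply_moves:
  moves:
    - [[0, 0, -0.02], 0]
    - [[0, 0, -0.04], 0]
    - [[0, 0, -0.04], 0]
    - [[0, 0, -0.01], 0]
    - [[0, 0, 0], 0]

```text
time_s: 19.97
tcp_pos: [0.6251, 0.0153, 0.2002]
ee_rot: [[-0.16, -0.987, 0.014], [-0.987, 0.16, 0.021], [-0.023, -0.01, -1.0]]
wrist_force: [0.3, -0.0, 1.1]
gripper_width: 0.516
gripper_force: 0.0
```

Run:
```python
from h import *
w=imaging.capture("wrist"); look(w,"eraser",Z+.003,Z+.012);look(w,"wide_bay",Z+.003,Z+.012);look(w,"narrow_bay",Z+.003,Z+.012)
s=st(); go(.60,-.28,.21,-99.2); print(np.round(s['joints'],1))
```

```text
eraser place 0.86 [0.6253 0.0149] [255.2 181.9]
   mask 0.80 c 0.6229 0.0151 long 51.7 short 22.3 ang 79.9 
   mask 0.71 c 0.622 -0.0087 long 126.3 short 115.0 ang 81.0 
narrow_bay place 0.95 [ 0.6169 -0.0431] [254.2 120.1]
   mask 0.64 c 0.6217 -0.0086 long 126.4 short 114.7 ang 81.2 
t 20.3167 tcp [0.622  0.0149 0.1936] yaw(x) -99.25 zaxis [ 0.001  0.019 -1.   ] F [ 0.7 -0.4 -0.6] g 0.517 0.0
go: world d [-0.022  -0.2949  0.0164] tool shift [ 0.2942 -0.0257 -0.0222] turn about tool z -0.05
[ 15.7  22.9  -2.1  -1.2 -64.7 -24.5]
```

Emit:
apply_moves:
  hand: 0.07
  moves:
    - [[0.037, 0.0089, -0.002], 0]
    - [[0.037, 0.0089, -0.002], 0]
    - [[0.037, 0.0089, -0.002], 0]
    - [[0.037, 0.0089, -0.002], 0]
    - [[0.037, 0.0089, -0.002], 0]

```text
time_s: 20.73
tcp_pos: [0.5477, -0.1619, 0.2006]
ee_rot: [[-0.16, -0.987, 0.002], [-0.987, 0.16, 0.02], [-0.02, 0.001, -1.0]]
wrist_force: [0.2, -0.9, -0.2]
gripper_width: 0.772
gripper_force: 0.0
```

Emit:
apply_moves:
  moves:
    - [[0.037, 0.0089, -0.002], 0]
    - [[0.037, 0.0089, -0.002], 0]
    - [[0.037, 0.0089, -0.002], 0]
    - [[0, 0, 0], 6]
    - [[0, 0, 0], 6]

```text
time_s: 21.15
tcp_pos: [0.5033, -0.2681, 0.2042]
ee_rot: [[-0.371, -0.929, 0.002], [-0.929, 0.371, 0.02], [-0.02, 0.005, -1.0]]
wrist_force: [0.2, -0.1, 0.1]
gripper_width: 0.804
gripper_force: 0.0
```

Emit:
apply_moves:
  moves:
    - [[0, 0, 0], 6]
    - [[0, 0, 0], 6]
    - [[0, 0, 0], 6]
    - [[0, 0, 0], 6]
    - [[0, 0, 0], 0]

```text
time_s: 21.57
tcp_pos: [0.5044, -0.2659, 0.2042]
ee_rot: [[-0.711, -0.703, 0.002], [-0.703, 0.711, 0.02], [-0.016, 0.013, -1.0]]
wrist_force: [0.3, 0.2, 0.8]
gripper_width: 0.808
gripper_force: 0.0
```

Run:
```python
from h import *
s=st()
w=imaging.capture("wrist"); look(w,"large_clip",Z,Z+.011);look(w,"stamp",Z,Z+.02)
f=w["frame"].astype(int); b=((f[...,0]>f[...,2]+40)&(f[...,0]>f[...,1]+15)).astype(np.uint8); b[215:]=0
n,l,stt,_=cv2.connectedComponentsWithStats(b)
for i in range(1,n):
    if stt[i,4]>60:
        k=np.argwhere(l==i)[:,::-1]
        (cx,cy),(a,bb),g=cv2.minAreaRect((toplane(w,k,Z+.02)[:,:2]*1000).astype(np.float32)); print('blue',stt[i].tolist(),round(cx,1),round(cy,1),round(a,1),round(bb,1),round(g,1))
cv2.imwrite("pics/w7.png",cv2.resize(w["frame"][0:240,80:430],None,fx=2.2,fy=2.2,interpolation=cv2.INTER_CUBIC))
```

```text
t 21.5667 tcp [ 0.5044 -0.2659  0.2042] yaw(x) -135.35 zaxis [ 0.002  0.02  -1.   ] F [0.3 0.2 0.8] g 0.808 0.0
large_clip place 0.71 [ 0.4459 -0.335 ] [243.8  85.8]
   mask 0.81 c 0.4443 -0.3348 long 40.7 short 26.0 ang -45.3 
stamp place 0.60 [ 0.4576 -0.1646] [353.9 216.4]
   mask 0.61 c 0.4582 -0.1701 long 55.1 short 39.2 ang -53.9 
blue [232, 77, 37, 10, 249] 440.1 -332.7 7.3 30.6 43.1
```

View pics/w7.png

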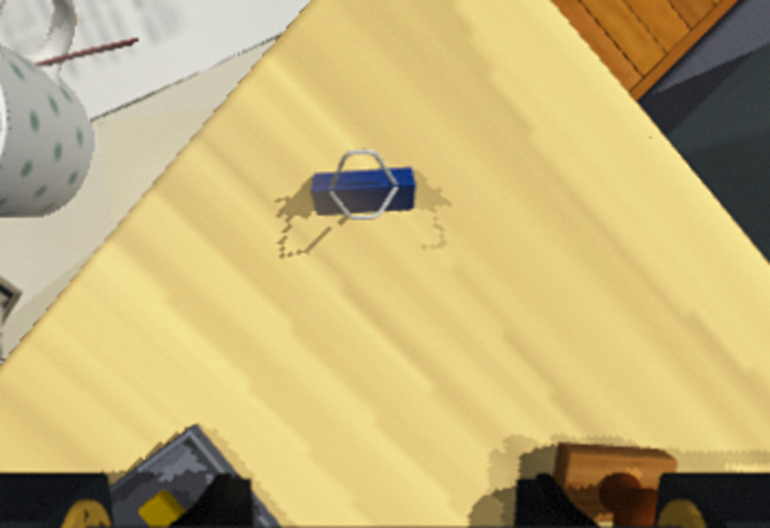

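The clip body spans columns 222–268 and rows 76–98 of the full picture, nearly level, with its wire loops above it. The stamp is at lower right.

Run:
```python
from h import *
w=imaging.capture("wrist"); s=st()
for z in (.011,.018,.022):
    a,b=toplane(w,[(222,88.2),(268.2,85.7)],Z+z)[:,:2]; d=b-a; m=(a+b)/2
    print(z,np.round(m,4),np.linalg.norm(d),np.degrees(np.arctan2(d[1],d[0])))
th=np.degrees(np.arctan2(d[1],d[0]))+90
go(.443,-.3335,.13,th); print(th)
```

```text
t 21.8667 tcp [ 0.5047 -0.2659  0.2049] yaw(x) -135.18 zaxis [ 0.004  0.02  -1.   ] F [ 0.9  0.6 -0.3] g 0.805 0.0
0.011 [ 0.4468 -0.3331] 0.04092836672094082 137.82050238710855
0.018 [ 0.447  -0.3327] 0.03989086800149624 137.82050238710858
0.022 [ 0.4472 -0.3325] 0.039298011590385123 137.82050238710852
go: world d [-0.0617 -0.0676 -0.0749] tool shift [ 0.0926 -0.0053  0.0733] turn about tool z -3.00
227.82050238710852
```

Emit:
apply_moves:
  moves:
    - [[0.0305, -0.0028, 0.016], 0]
    - [[0.0305, -0.0028, 0.016], 0]
    - [[0.0305, -0.0028, 0.016], 0]
    - [[0, 0, 0], -3]
    - [[0, 0, 0], 0]

```text
time_s: 22.28
tcp_pos: [0.4442, -0.3362, 0.1543]
ee_rot: [[-0.673, -0.74, 0.002], [-0.74, 0.673, 0.021], [-0.016, 0.013, -1.0]]
wrist_force: [-0.5, -0.2, 0.3]
gripper_width: 0.801
gripper_force: 0.0
```

Run:
```python
from h import *
go(.446,-.3338,.086,-132.2)
w=imaging.capture("wrist"); look(w,"large_clip",Z,Z+.011); st()
cv2.imwrite("pics/w8.png",cv2.resize(w["frame"][100:280,130:380],None,fx=3,fy=3,interpolation=cv2.INTER_CUBIC))
```

```text
go: world d [ 0.0018  0.0024 -0.0683] tool shift [-0.0018 -0.0006  0.0683] turn about tool z -0.10
large_clip place 0.79 [ 0.446 -0.336] [251.8 197.1]
   mask 0.83 c 0.4436 -0.3353 long 40.9 short 16.7 ang -43.6 
t 22.4333 tcp [ 0.4467 -0.3354  0.1561] yaw(x) -132.25 zaxis [ 0.005  0.019 -1.   ] F [-0.5 -0.1 -0.2] g 0.801 0.0
```

View pics/w8.png

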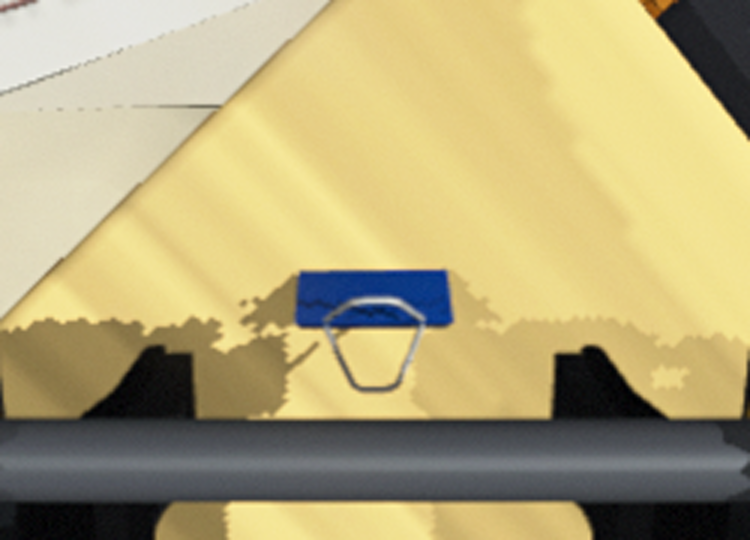

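Clip body at crop columns 298–452 is centred between the fingers (193 and 553) and aligned. Descending.

Emit:
apply_moves:
  moves:
    - [[0, 0, 0.025], 0]
    - [[0, 0, 0.025], 0]
    - [[0, 0, 0.015], 0]
    - [[0, 0, 0.004], 0]
    - [[0, 0, 0], 0]

```text
time_s: 22.85
tcp_pos: [0.4464, -0.3334, 0.0859]
ee_rot: [[-0.671, -0.741, 0.002], [-0.741, 0.671, 0.02], [-0.017, 0.012, -1.0]]
wrist_force: [-0.3, 0.5, -0.5]
gripper_width: 0.807
gripper_force: 0.0
```

Emit:
apply_moves:
  hand: 0.0
  moves:
    - [[0, 0, 0], 0]
    - [[0, 0, 0], 0]
    - [[0, 0, 0], 0]
    - [[0, 0, 0], 0]
    - [[0, 0, 0], 0]

```text
time_s: 23.27
tcp_pos: [0.4464, -0.3342, 0.0872]
ee_rot: [[-0.672, -0.74, 0.005], [-0.74, 0.672, 0.019], [-0.018, 0.009, -1.0]]
wrist_force: [-0.1, -0.2, -0.5]
gripper_width: 0.513
gripper_force: 0.0
```

Emit:
apply_moves:
  moves:
    - [[0, 0, 0], 0]
    - [[0, 0, 0], 0]
    - [[0, 0, 0], 0]

```text
time_s: 23.52
tcp_pos: [0.4463, -0.3341, 0.087]
ee_rot: [[-0.672, -0.74, 0.004], [-0.74, 0.672, 0.02], [-0.017, 0.01, -1.0]]
wrist_force: [-0.1, 0.2, 2.7]
gripper_width: 0.462
gripper_force: 30.0
```

Emit:
apply_moves:
  moves:
    - [[0, 0, -0.015], 0]
    - [[0, 0, -0.025], 0]
    - [[0, 0, -0.03], 0]
    - [[0, 0, -0.03], 0]
    - [[0, 0, 0], 0]

```text
time_s: 23.93
tcp_pos: [0.4488, -0.3382, 0.1929]
ee_rot: [[-0.671, -0.741, 0.014], [-0.741, 0.671, 0.013], [-0.019, -0.002, -1.0]]
wrist_force: [1.1, 0.1, 0.2]
gripper_width: 0.463
gripper_force: 30.0
```

Emit:
apply_moves:
  moves:
    - [[-0.0364, 0.0077, 0], 0]
    - [[-0.0364, 0.0077, 0], 0]
    - [[-0.0364, 0.0077, 0], 0]
    - [[-0.0364, 0.0077, 0], 0]
    - [[-0.0364, 0.0077, 0], 0]

```text
time_s: 24.35
tcp_pos: [0.54, -0.1739, 0.1897]
ee_rot: [[-0.673, -0.74, 0.004], [-0.74, 0.673, 0.02], [-0.017, 0.011, -1.0]]
wrist_force: [-0.3, -0.9, -0.6]
gripper_width: 0.459
gripper_force: 30.0
```

Emit:
apply_moves:
  moves:
    - [[-0.0364, 0.0077, 0], 0]
    - [[-0.0364, 0.0077, 0], 0]
    - [[-0.0364, 0.0077, 0], 0]
    - [[-0.0364, 0.0077, 0], 0]
    - [[0, 0, 0], -6.6]

```text
time_s: 24.77
tcp_pos: [0.6176, -0.0419, 0.1919]
ee_rot: [[-0.577, -0.816, 0.006], [-0.816, 0.577, 0.021], [-0.02, 0.007, -1.0]]
wrist_force: [0.2, -1.3, -0.5]
gripper_width: 0.461
gripper_force: 30.0
```

Emit:
apply_moves:
  moves:
    - [[0, 0, 0], -6.6]
    - [[0, 0, 0], -6.6]
    - [[0, 0, 0], -6.6]
    - [[0, 0, 0], -6.6]
    - [[0, 0, 0], 0]

```text
time_s: 25.18
tcp_pos: [0.6145, -0.0469, 0.1922]
ee_rot: [[-0.159, -0.987, 0.003], [-0.987, 0.159, 0.02], [-0.02, 0.0, -1.0]]
wrist_force: [0.7, 0.3, -0.6]
gripper_width: 0.462
gripper_force: 30.0
```

Run:
```python
from h import *
w=imaging.capture("wrist"); look(w,"large_clip",.18,.19);look(w,"narrow_bay",Z+.003,Z+.012)
cv2.imwrite("pics/w9.png",w["frame"])
st(); go(.615,-.045,.090,-99.1)
```

```text
large_clip place 0.61 [ 0.6146 -0.049 ] [253.7 222.2]
   mask 0.88 c 0.6147 -0.0496 long 42.3 short 15.9 ang -9.1 
narrow_bay place 0.82 [ 0.6145 -0.0488] [253.9 182.8]
   mask 0.88 c 0.6169 -0.0398 long 115.2 short 68.2 ang -8.1 
t 25.4333 tcp [ 0.6145 -0.047   0.1926] yaw(x) -99.35 zaxis [ 0.004  0.02  -1.   ] F [ 0.7 -0.7 -0.4] g 0.462 29.997435634213616
go: world d [ 0.0005  0.002  -0.1026] tool shift [ 0.000e+00 -1.000e-04  1.027e-01] turn about tool z -0.25
```

View pics/w9.png

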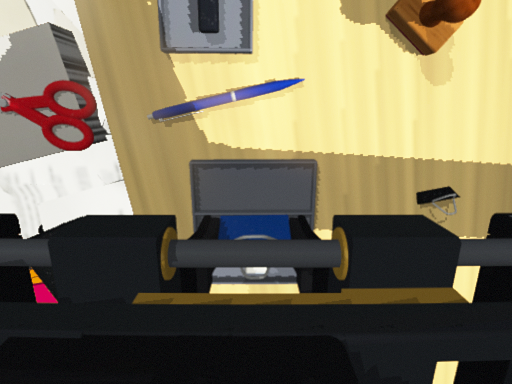

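Clip (255,225) is held over the narrow bay, aligned with the tray. The highlighter's cap shows in the pen tray at the top.

Emit:
apply_moves:
  moves:
    - [[0, 0, 0.03], 0]
    - [[0, 0, 0.035], 0]
    - [[0, 0, 0.025], 0]
    - [[0, 0, 0.009], 0]
    - [[0, 0, 0.001], 0]

```text
time_s: 25.85
tcp_pos: [0.614, -0.0451, 0.0914]
ee_rot: [[-0.161, -0.987, -0.0], [-0.987, 0.161, 0.019], [-0.019, 0.003, -1.0]]
wrist_force: [0.2, -0.4, 0.2]
gripper_width: 0.463
gripper_force: 30.0
```

Emit:
apply_moves:
  moves:
    - [[0, 0, 0.0015], 0]
    - [[0, 0, 0], 0]
    - [[0, 0, 0], 0]

```text
time_s: 26.1
tcp_pos: [0.616, -0.0449, 0.0927]
ee_rot: [[-0.161, -0.987, 0.007], [-0.987, 0.161, 0.02], [-0.021, -0.003, -1.0]]
wrist_force: [0.7, -0.1, -0.4]
gripper_width: 0.468
gripper_force: 30.0
```

Emit:
apply_moves:
  moves:
    - [[0, 0, 0.002], 0]
    - [[0, 0, 0], 0]
    - [[0, 0, 0], 0]

```text
time_s: 26.35
tcp_pos: [0.6153, -0.0448, 0.0899]
ee_rot: [[-0.161, -0.987, 0.005], [-0.987, 0.161, 0.02], [-0.021, -0.002, -1.0]]
wrist_force: [0.1, 0.5, 0.9]
gripper_width: 0.46
gripper_force: 30.0
```

Emit:
apply_moves:
  moves:
    - [[0, 0, 0.001], 0]
    - [[0, 0, 0], 0]
    - [[0, 0, 0], 0]

```text
time_s: 26.6
tcp_pos: [0.6154, -0.0449, 0.0898]
ee_rot: [[-0.16, -0.987, 0.005], [-0.987, 0.16, 0.02], [-0.02, -0.002, -1.0]]
wrist_force: [-1.8, 0.8, 5.3]
gripper_width: 0.463
gripper_force: 30.0
```

Emit:
apply_moves:
  hand: 0.062
  moves:
    - [[0, 0, 0], 0]
    - [[0, 0, 0], 0]
    - [[0, 0, 0], 0]
    - [[0, 0, 0], 0]
    - [[0, 0, 0], 0]

```text
time_s: 27.02
tcp_pos: [0.6149, -0.0449, 0.0881]
ee_rot: [[-0.161, -0.987, 0.003], [-0.987, 0.161, 0.02], [-0.02, -0.0, -1.0]]
wrist_force: [0.2, -0.6, -0.3]
gripper_width: 0.694
gripper_force: 0.0
```

Emit:
apply_moves:
  moves:
    - [[0, 0, -0.015], 0]
    - [[0, 0, -0.035], 0]
    - [[0, 0, -0.04], 0]
    - [[0, 0, -0.04], 0]
    - [[0, 0, -0.02], 0]

```text
time_s: 27.43
tcp_pos: [0.6164, -0.0483, 0.2442]
ee_rot: [[-0.16, -0.987, 0.012], [-0.987, 0.16, 0.019], [-0.021, -0.009, -1.0]]
wrist_force: [1.4, 0.5, 1.1]
gripper_width: 0.712
gripper_force: 0.0
```

Emit:
apply_moves:
  moves:
    - [[0, 0, 0], 0]

```text
time_s: 27.52
tcp_pos: [0.6174, -0.0481, 0.2451]
ee_rot: [[-0.16, -0.987, 0.016], [-0.987, 0.16, 0.02], [-0.022, -0.013, -1.0]]
wrist_force: [0.9, 0.2, -0.1]
gripper_width: 0.715
gripper_force: 0.0
```

Run:
```python
from h import *
w=imaging.capture("wrist"); look(w,"large_clip",Z+.003,Z+.014);look(w,"small_clip",Z,Z+.018);look(w,"stamp",Z,Z+.02)
s=st(); go(.53,-.11,.235,-100); print(np.round(s['joints'],1))
```

```text
large_clip place 0.59 [ 0.6162 -0.0469] [257.3 173.1]
   mask 0.74 c 0.6144 -0.0464 long 41.3 short 16.7 ang -9.1 
small_clip place 0.62 [ 0.4462 -0.0077] [409.8 182.9]
   mask 0.84 c 0.4493 -0.0133 long 36.7 short 13.1 ang 0.1 
stamp place 0.68 [ 0.4556 -0.1659] [396.4  34.1]
   mask 0.62 c 0.453 -0.1693 long 56.9 short 51.2 ang 41.4 EDGE
t 27.8667 tcp [ 0.6138 -0.0479  0.2365] yaw(x) -99.25 zaxis [ 0.001  0.02  -1.   ] F [ 0.7 -0.5 -0.3] g 0.716 0.0
go: world d [-0.0838 -0.0621 -0.0015] tool shift [0.0748 0.0727 0.0003] turn about tool z 0.75
[ 10.   20.7   0.8  -1.2 -69.9 -18.9]
```

Large clip stands in the narrow bay at about (0.615, −0.046), −9°. Now the stamp.

Emit:
apply_moves:
  hand: 0.06
  moves:
    - [[0.0124, 0.0344, 0], 0]
    - [[0.0124, 0.0344, 0], 0]
    - [[0.0124, 0.0344, 0], 0]
    - [[0.0124, 0.0344, 0], 0]
    - [[0, 0, 0], 0]

```text
time_s: 28.28
tcp_pos: [0.4637, -0.0757, 0.2361]
ee_rot: [[-0.162, -0.987, -0.002], [-0.987, 0.162, 0.021], [-0.02, 0.005, -1.0]]
wrist_force: [1.4, 0.7, -0.6]
gripper_width: 0.691
gripper_force: 0.0
```

Run:
```python
from h import *
w=imaging.capture("wrist"); look(w,"stamp",Z,Z+.02); st()
cv2.imwrite("pics/w10.png",w["frame"])
f=w["frame"]; hsv=cv2.cvtColor(f,cv2.COLOR_BGR2HSV)
m=models.cut_out(w,"stamp")[0]; print(np.array(m["extent"])*[512,384,512,384])
# project hypotheses: stamp vertical axis at px of base centre
```

```text
stamp place 0.56 [ 0.456  -0.1639] [246.9  89.4]
   mask 0.69 c 0.4565 -0.1651 long 49.8 short 32.2 ang -48.9 
t 28.4333 tcp [ 0.4709 -0.0748  0.2374] yaw(x) -99.23 zaxis [ 0.005  0.02  -1.   ] F [ 0.3  0.3 -0.6] g 0.693 0.0
[217.088   58.2144  59.5968  56.7168]
```

View pics/w10.png

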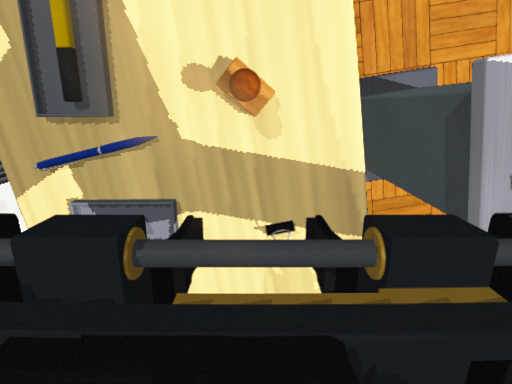

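Wrist view: stamp knob centred at (244,85), block below it spanning (217–276, 58–115).

Run:
```python
from h import *
w=imaging.capture("wrist"); p=toplane(w,[(244,85),(231,85),(258,85)],Z+.052); print(p)
s=st(); go(.456,-.1645,.109,-99.2)
```

```text
[[ 0.46597796 -0.16409651  0.13      ]
 [ 0.47694802 -0.16589154  0.13      ]
 [ 0.4541656  -0.1621744   0.13      ]]
t 28.5333 tcp [ 0.4717 -0.0745  0.237 ] yaw(x) -99.23 zaxis [ 0.004  0.02  -1.   ] F [ 0.7 -0.  -0.7] g 0.691 0.0
go: world d [-0.0157 -0.09   -0.128 ] tool shift [0.0939 0.0012 0.1262] turn about tool z -0.03
```

Run:
```python
from h import *
w=imaging.capture("wrist"); look(w,"stamp",Z,Z+.02)
g=cv2.GaussianBlur(cv2.cvtColor(w["frame"],cv2.COLOR_BGR2GRAY),(5,5),1)
f=w["frame"][40:130,190:300]; hs=cv2.cvtColor(f,cv2.COLOR_BGR2HSV)
cv2.imwrite("pics/w11.png",cv2.resize(f,None,fx=6,fy=6,interpolation=cv2.INTER_CUBIC))
c=cv2.HoughCircles(cv2.resize(g[40:130,190:300],None,fx=3,fy=3),cv2.HOUGH_GRADIENT,1,200,param1=80,param2=15,minRadius=36,maxRadius=56)
print(c); x,y=c[0,0,0]/3+190,c[0,0,1]/3+40; print(x,y,toplane(w,[(x,y)],Z+.052))
s=st(); go(.456,-.1645,.109,-99.2)
```

```text
stamp place 0.60 [ 0.4559 -0.1653] [255.4  85.4]
   mask 0.85 c 0.4565 -0.1653 long 48.9 short 31.7 ang -51.3 
[[[194.5 125.5  49.3]]]
254.83334 81.83333 [[ 0.45661958 -0.16503623  0.13      ]]
t 28.6833 tcp [ 0.4715 -0.0745  0.2368] yaw(x) -99.24 zaxis [ 0.003  0.02  -1.   ] F [ 0.4 -0.6 -0.2] g 0.691 0.0
go: world d [-0.0155 -0.09   -0.1278] tool shift [0.0939 0.0008 0.1259] turn about tool z -0.04
```

View pics/w11.png

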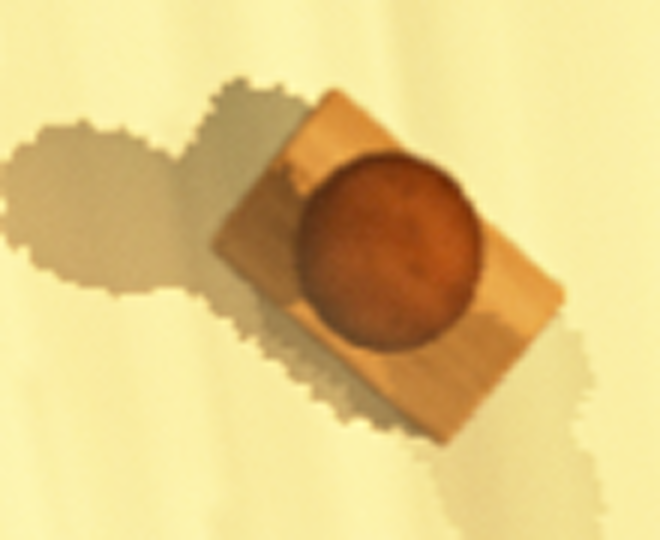

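The crop shows the knob centred over its block; it measures (0.4566, −0.165) in the world. Approaching laterally, then straight down.

Emit:
apply_moves:
  moves:
    - [[0.0314, 0, 0.008], 0]
    - [[0.0314, 0, 0.008], 0]
    - [[0.0314, 0, 0.008], 0]
    - [[0, 0, 0], 0]
    - [[0, 0, 0], 0]

```text
time_s: 29.1
tcp_pos: [0.4555, -0.1683, 0.2104]
ee_rot: [[-0.163, -0.987, 0.002], [-0.986, 0.163, 0.02], [-0.02, 0.001, -1.0]]
wrist_force: [-0.9, -0.5, 1.2]
gripper_width: 0.685
gripper_force: 0.0
```

Run:
```python
from h import *
w=imaging.capture("wrist"); look(w,"stamp",Z,Z+.02)
s=st(); go(.4566,-.165,.109,-99.2)
```

```text
stamp place 0.70 [ 0.4558 -0.1625] [254.7 184.9]
   mask 0.79 c 0.4591 -0.1638 long 50.4 short 41.2 ang -49.3 
t 29.25 tcp [ 0.4563 -0.1667  0.2115] yaw(x) -99.20 zaxis [ 0.004  0.02  -1.   ] F [-0.2 -0.8  0.4] g 0.689 0.0
go: world d [ 0.0003  0.0017 -0.1025] tool shift [3.000e-04 1.000e-04 1.025e-01] turn about tool z 0.00
```

Emit:
apply_moves:
  moves:
    - [[0, 0, 0.03], 0]
    - [[0, 0, 0.035], 0]
    - [[0, 0, 0.025], 0]
    - [[0, 0, 0.0125], 0]
    - [[0, 0, 0], 0]

```text
time_s: 29.67
tcp_pos: [0.4544, -0.1639, 0.1062]
ee_rot: [[-0.159, -0.987, -0.002], [-0.987, 0.159, 0.021], [-0.02, 0.006, -1.0]]
wrist_force: [-0.3, 0.5, 0.6]
gripper_width: 0.691
gripper_force: 0.0
```

Emit:
apply_moves:
  hand: 0.0
  moves:
    - [[0, 0, 0], 0]
    - [[0, 0, 0], 0]
    - [[0, 0, 0], 0]
    - [[0, 0, 0], 0]
    - [[0, 0, 0], 0]

```text
time_s: 30.08
tcp_pos: [0.4566, -0.1651, 0.1098]
ee_rot: [[-0.16, -0.987, 0.006], [-0.987, 0.16, 0.02], [-0.021, -0.003, -1.0]]
wrist_force: [-0.7, 0.1, 0.4]
gripper_width: 0.398
gripper_force: 0.0
```

Emit:
apply_moves:
  moves:
    - [[0, 0, 0], 0]
    - [[0, 0, 0], 0]
    - [[0, 0, 0], 0]
    - [[0, 0, 0], 0]

```text
time_s: 30.42
tcp_pos: [0.4565, -0.1653, 0.1093]
ee_rot: [[-0.16, -0.987, 0.005], [-0.987, 0.16, 0.02], [-0.02, -0.002, -1.0]]
wrist_force: [-0.2, -0.2, 2.2]
gripper_width: 0.273
gripper_force: 29.5
```

Emit:
apply_moves:
  moves:
    - [[0, 0, -0.01], 0]
    - [[0, 0, -0.025], 0]
    - [[0, 0, -0.03], 0]
    - [[0, 0, -0.03], 0]
    - [[0, 0, 0], 0]

```text
time_s: 30.83
tcp_pos: [0.459, -0.1679, 0.2097]
ee_rot: [[-0.159, -0.987, 0.015], [-0.987, 0.159, 0.017], [-0.02, -0.012, -1.0]]
wrist_force: [0.7, -0.4, 0.2]
gripper_width: 0.274
gripper_force: 29.4
```

Emit:
apply_moves:
  moves:
    - [[-0.02, -0.0035, 0], 0]
    - [[-0.0348, -0.0061, 0], 0]
    - [[-0.0348, -0.0061, 0], 0]
    - [[-0.0348, -0.0061, 0], 0]
    - [[-0.0348, -0.0061, 0], 0]

```text
time_s: 31.25
tcp_pos: [0.5086, -0.013, 0.2067]
ee_rot: [[-0.161, -0.987, 0.003], [-0.987, 0.161, 0.02], [-0.02, 0.0, -1.0]]
wrist_force: [1.0, -0.3, 1.2]
gripper_width: 0.272
gripper_force: 29.4
```

Emit:
apply_moves:
  moves:
    - [[-0.0348, -0.0061, 0], 0]
    - [[-0.0348, -0.0061, 0], 0]
    - [[-0.0348, -0.0061, 0], 0]
    - [[-0.0348, -0.0061, 0], 0]
    - [[-0.0348, -0.0061, 0], 0]

```text
time_s: 31.67
tcp_pos: [0.5667, 0.154, 0.21]
ee_rot: [[-0.161, -0.987, 0.003], [-0.987, 0.161, 0.02], [-0.02, 0.001, -1.0]]
wrist_force: [0.4, -0.3, -0.4]
gripper_width: 0.27
gripper_force: 29.4
```

Emit:
apply_moves:
  moves:
    - [[-0.0348, -0.0061, 0], 0]
    - [[-0.0348, -0.0061, 0], 0]
    - [[-0.0348, -0.0061, 0], 0]
    - [[-0.0348, -0.0061, 0], 0]
    - [[-0.0148, -0.0026, 0], 0]

```text
time_s: 32.08
tcp_pos: [0.6187, 0.3038, 0.212]
ee_rot: [[-0.158, -0.987, 0.003], [-0.987, 0.158, 0.02], [-0.02, 0.0, -1.0]]
wrist_force: [-0.6, -0.4, -1.1]
gripper_width: 0.275
gripper_force: 29.4
```

Emit:
apply_moves:
  moves:
    - [[0, 0, 0], 0]
    - [[0, 0, 0], 0]
    - [[0, 0, 0], 0]

```text
time_s: 32.33
tcp_pos: [0.6177, 0.2993, 0.213]
ee_rot: [[-0.161, -0.987, 0.002], [-0.987, 0.161, 0.019], [-0.019, 0.001, -1.0]]
wrist_force: [-0.7, -0.5, -0.2]
gripper_width: 0.273
gripper_force: 29.4
```

Run:
```python
from h import *
s=st(); print(np.round(s['joints'],1))
w=imaging.capture("wrist"); look(w,"stamp_dish",Z,Z+.012); look(w,"stamp",.19,.21)
w=imaging.capture("wrist"); look(w,"stamp_dish",Z,Z+.012); st()
t=imaging.capture("top"); look(t,"stamp_dish",Z,Z+.012)
```

```text
t 32.3333 tcp [0.6177 0.2993 0.213 ] yaw(x) -99.26 zaxis [ 0.002  0.019 -1.   ] F [-0.7 -0.5 -0.2] g 0.273 29.35750471733627
[ 39.   28.1   9.1  -0.8 -70.2 -48. ]
stamp_dish place 0.66 [0.6176 0.2365] [243.8 116.7]
   mask 0.75 c 0.6163 0.2365 long 89.1 short 88.7 ang 55.3 
stamp place 0.76 [0.6168 0.296 ] [255.  214.2]
   mask 0.58 c 0.6195 0.2905 long 40.1 short 33.0 ang -48.7 
stamp_dish place 0.65 [0.6119 0.2371] [250.4 116.2]
   mask 0.90 c 0.6162 0.2367 long 89.8 short 89.3 ang 22.3 
t 32.7333 tcp [0.6182 0.2995 0.2141] yaw(x) -99.28 zaxis [ 0.004  0.02  -1.   ] F [-0.1 -0.5  0. ] g 0.274 29.357925316871842
stamp_dish place 0.66 [0.6094 0.2336] [177.2 166.1]
   mask 0.58 c 0.6135 0.2349 long 88.5 short 83.8 ang -45.0
```

Dish centre measures (0.6163, 0.2367), consistently between calls. Moving over it.

Emit:
apply_moves:
  moves:
    - [[0.0215, -0.0027, 0], 0]
    - [[0.0215, -0.0027, 0], 0]
    - [[0.0213, -0.0027, 0], 0]
    - [[0, 0, 0.03], 0]
    - [[0, 0, 0.03], 0]

```text
time_s: 33.3
tcp_pos: [0.6176, 0.2359, 0.1548]
ee_rot: [[-0.162, -0.987, 0.01], [-0.986, 0.162, 0.023], [-0.025, -0.006, -1.0]]
wrist_force: [-0.3, 0.3, -1.3]
gripper_width: 0.272
gripper_force: 29.4
```

Emit:
apply_moves:
  moves:
    - [[0, 0, 0], 0]
    - [[0, 0, 0], 0]
    - [[0, 0, 0], 0]

```text
time_s: 33.55
tcp_pos: [0.6172, 0.237, 0.1541]
ee_rot: [[-0.16, -0.987, 0.006], [-0.987, 0.16, 0.02], [-0.021, -0.003, -1.0]]
wrist_force: [-0.3, -0.0, 1.1]
gripper_width: 0.281
gripper_force: 29.4
```

Run:
```python
from h import *
s=st(); go(.6163,.2367,.113,-99.2)
```

```text
t 33.55 tcp [0.6172 0.237  0.1541] yaw(x) -99.19 zaxis [ 0.006  0.02  -1.   ] F [-0.3 -0.   1.1] g 0.281 29.3591453168483
go: world d [-0.0009 -0.0003 -0.0411] tool shift [0.0013 0.001  0.0411] turn about tool z 0.01
```

Emit:
apply_moves:
  moves:
    - [[0.001, 0.001, 0.018], 0]
    - [[0, 0, 0.014], 0]
    - [[0, 0, 0.006], 0]
    - [[0, 0, 0.002], 0]
    - [[0, 0, 0], 0]

```text
time_s: 33.97
tcp_pos: [0.6158, 0.2369, 0.1135]
ee_rot: [[-0.16, -0.987, 0.005], [-0.987, 0.16, 0.02], [-0.021, -0.002, -1.0]]
wrist_force: [-0.4, 0.3, -1.0]
gripper_width: 0.274
gripper_force: 29.4
```

Emit:
apply_moves:
  moves:
    - [[0, 0, 0.001], 0]
    - [[0, 0, 0], 0]
    - [[0, 0, 0], 0]

```text
time_s: 34.22
tcp_pos: [0.6156, 0.2367, 0.1125]
ee_rot: [[-0.16, -0.987, 0.005], [-0.987, 0.161, 0.021], [-0.021, -0.002, -1.0]]
wrist_force: [0.2, 0.2, -0.9]
gripper_width: 0.276
gripper_force: 29.4
```

Emit:
apply_moves:
  moves:
    - [[0, 0, 0.0015], 0]
    - [[0, 0, 0], 0]
    - [[0, 0, 0], 0]

```text
time_s: 34.47
tcp_pos: [0.6159, 0.2368, 0.1123]
ee_rot: [[-0.16, -0.987, 0.006], [-0.987, 0.16, 0.021], [-0.022, -0.003, -1.0]]
wrist_force: [-3.0, 0.2, 4.9]
gripper_width: 0.274
gripper_force: 29.6
```

In contact with the dish floor; releasing and retreating.

Emit:
apply_moves:
  hand: 0.055
  moves:
    - [[0, 0, 0], 0]
    - [[0, 0, 0], 0]
    - [[0, 0, 0], 0]
    - [[0, 0, 0], 0]
    - [[0, 0, 0], 0]

```text
time_s: 34.88
tcp_pos: [0.615, 0.2364, 0.1097]
ee_rot: [[-0.161, -0.987, 0.003], [-0.987, 0.161, 0.02], [-0.02, -0.0, -1.0]]
wrist_force: [-0.3, 0.5, 0.3]
gripper_width: 0.564
gripper_force: 0.0
```

Emit:
apply_moves:
  moves:
    - [[0, 0, -0.015], 0]
    - [[0, 0, -0.035], 0]
    - [[0, 0, -0.04], 0]
    - [[0, 0, -0.03], 0]
    - [[-0.03, 0, 0], 0]

```text
time_s: 35.3
tcp_pos: [0.6226, 0.2614, 0.2403]
ee_rot: [[-0.163, -0.986, 0.017], [-0.986, 0.164, 0.025], [-0.027, -0.013, -1.0]]
wrist_force: [0.8, 0.5, 2.0]
gripper_width: 0.635
gripper_force: 0.0
```

Emit:
apply_moves:
  moves:
    - [[-0.03, 0, 0], 0]
    - [[-0.03, 0, 0], 0]
    - [[0, 0, 0], 0]
    - [[0, 0, 0], 0]
    - [[0, 0, 0], 0]

```text
time_s: 35.72
tcp_pos: [0.6288, 0.3227, 0.2311]
ee_rot: [[-0.16, -0.987, 0.003], [-0.987, 0.16, 0.019], [-0.019, 0.0, -1.0]]
wrist_force: [0.2, 0.6, -0.7]
gripper_width: 0.633
gripper_force: 0.0
```

Run:
```python
from h import *
st(); w=imaging.capture("wrist"); look(w,"stamp",Z+.003,Z+.023); look(w,"stamp_dish",Z,Z+.012)
t=imaging.capture("top")
for n,zo,zm in [("highlighter",Z,Z+.011),("eraser",Z,Z+.012),("large_clip",Z,Z+.014),("small_clip",Z,Z+.018),("stamp",Z,Z+.03)]: look(t,n,zo,zm)
st()
```

```text
t 35.7167 tcp [0.6288 0.3227 0.2311] yaw(x) -99.23 zaxis [ 0.003  0.019 -1.   ] F [ 0.2  0.6 -0.7] g 0.633 0.0
stamp place 0.81 [0.6174 0.2376] [251.8  91.7]
stamp_dish place 0.88 [0.6121 0.239 ] [257.3  92.4]
   mask 0.75 c 0.6166 0.2368 long 90.2 short 89.6 ang -9.2 
highlighter place 0.68 [ 0.6198 -0.2445] [321.1 160.6]
   mask 0.46 c 0.6184 -0.2441 long 130.9 short 18.5 ang 81.9 
eraser place 0.67 [0.6245 0.0249] [240.1 160.5]
   mask 0.49 c 0.6235 0.02 long 42.7 short 20.2 ang 89.0 
large_clip place 0.52 [ 0.6166 -0.0403] [259.8 162.5]
   mask 0.53 c 0.612 -0.0421 long 34.8 short 14.8 ang -12.4 
small_clip place 0.40 [ 0.438 -0.013] [252.6 216.5]
   mask 0.74 c 0.6127 -0.0439 long 44.0 short 18.3 ang -10.5 
stamp place 0.64 [ 0.6114 -0.0495] [262.6 164. ]
   mask 0.51 c 0.6138 0.2361 long 50.5 short 42.6 ang -45.9 
t 36.5167 tcp [0.6291 0.3229 0.2318] yaw(x) -99.24 zaxis [ 0.004  0.02  -1.   ] F [ 0.2  0.4 -0.5] g 0.632 0.0
```

Run:
```python
from h import *
w=imaging.capture("wrist"); look(w,"stamp",Z+.003,Z+.023); print(r.finish_job())
```

```text
stamp place 0.86 [0.6172 0.2372] [252.3  90.8]
   mask 0.72 c 0.6162 0.2367 long 49.7 short 32.1 ang -50.7 
the job is handed in; nothing more can be done
None
```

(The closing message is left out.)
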